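# Put three battery packs onto the right wireless chargers

### The job

The three battery packs have been left on the wrong wireless chargers: the small pack belongs on the round charger, the middle-sized pack on the square one and the large pack on the long one with the fans. Swap them round, parking a pack on the free rubber mat while you do, so that each ends lying flat in the middle of its own charger's pad, slide block up, squared up with the charger's edges on the square one and lengthwise on the long one. Set the packs down, do not drop them, and leave the spray can, the mug and the roll of tape standing where they are.

Things in the scene. Friction and masses are not known exactly. Their poses are not given: they have to be found in the camera images.
- small_pack: the smallest of three black cordless-tool battery packs, loose, about 0.24 kg: a block 70 long (its x) x 48 wide (its y) x 28 mm high with straight sides, and on top of it a narrower slide block 54 x 30 mm, 12 mm high, so 40 mm overall; it lies flat on its underside, slide block up. Grip it across the 48 mm sides. Origin: centre of the underside; z up
- middle_pack: the middle-sized of three black cordless-tool battery packs, loose, about 0.42 kg: a block 90 long (its x) x 54 wide (its y) x 44 mm high with straight sides, and on top of it a narrower slide block 74 x 36 mm, 12 mm high, so 56 mm overall; it lies flat on its underside, slide block up. Grip it across the 54 mm sides. Origin: centre of the underside; z up
- large_pack: the largest of three black cordless-tool battery packs, loose, about 0.68 kg: a block 114 long (its x) x 60 wide (its y) x 56 mm high with straight sides, and on top of it a narrower slide block 98 x 42 mm, 12 mm high, so 68 mm overall; it lies flat on its underside, slide block up. Grip it across the 60 mm sides. Origin: centre of the underside; z up
- round_charger: grey puck-shaped wireless charger, 112 mm across, fixed to the bench; its whole flat top, 26 mm above the bench, is the pad, with a ring mark in the middle. Origin: on the bench under the pad's centre; x points to where its lead leaves
- square_charger: grey square wireless charger, 116 x 116 mm, fixed to the bench; its whole flat top, 26 mm above the bench, is the pad, with a ring mark in the middle. Origin: on the bench under the pad's centre; x and y along its edges, x to where its lead leaves
- long_charger: grey oblong wireless charger, 186 (its x) x 108 mm (its y), fixed to the bench: a flat pad 26 mm above the bench from x = -67 to +70 mm, with a ring mark in the middle, and behind it, from x = 70 to 118 mm, a raised block with two round fan grilles, 59 mm above the bench. Origin: on the bench under the ring mark's centre; x along its length towards the fan block
- mat: black ribbed rubber mat, 150 (its x) x 110 mm (its y), 4 mm thick, fixed to the bench and free at the start: the parking spot. Origin: on the bench under its centre
- spray_can: bystander: white and green spray can with a black cap, 53 mm across, 144 mm tall, standing loose. Origin: centre of its foot
- mug: bystander: white mug, 78 mm across with a handle on its +y side, 90 mm tall, standing loose. Origin: centre of its foot
- tape_roll: bystander: roll of black tape lying flat and loose, 84 mm across, 24 mm high. Origin: centre of its underside
There are look-alikes about, which are no part of the job. What is shaped like the small_pack but pink or red is not meant.

How it is judged (in metres and radians):
At the end, for the whole second after the job is handed in: Small pack on round, middle on square, large on long charger, each flat on the pad (height within 4 mm, tilt under 0.08 rad), within 15 mm of the pad centre, released, at rest; middle pack within 0.26 rad of parallel to the square charger's edges (any way round), large lengthwise within 0.26 rad (horizontal distance between small_pack and round_charger below 0.015 m and z of small_pack in the frame of round_charger between 0.022 and 0.03 m and angle between each of small_pack, middle_pack, large_pack's own z axis and vertical below 0.08 rad and linear speed of each of small_pack, middle_pack, large_pack below 0.02 m/s and contact force between each of small_pack, middle_pack, large_pack and the fingers below 0.1 N and horizontal distance between middle_pack and square_charger below 0.015 m and z of middle_pack in the frame of square_charger between 0.022 and 0.03 m and horizontal distance between large_pack and long_charger below 0.015 m and z of large_pack in the frame of long_charger between 0.022 and 0.03 m and (angle between the x axis of middle_pack and the x axis of square_charger, either way round below 0.26 rad or angle between the x axis of middle_pack and the y axis of square_charger, either way round below 0.26 rad) and angle between the x axis of large_pack and the x axis of long_charger, either way round below 0.26 rad); the robot touches nothing.
It fails at once if the spray can is shifted more than 25 mm or knocked over (distance of spray_can from where it was at the start of the episode above 0.025 m or angle between spray_can's own z axis and vertical above 0.5 rad).
It fails at once if the mug is shifted more than 25 mm or knocked over (distance of mug from where it was at the start of the episode above 0.025 m or angle between mug's own z axis and vertical above 0.5 rad).
It fails at once if the roll of tape is shifted more than 25 mm or knocked over (distance of tape_roll from where it was at the start of the episode above 0.025 m or angle between tape_roll's own z axis and vertical above 0.5 rad).
It fails at once if a pack is dropped: it falls out of the fingers from more than about 2 cm (loose and faster than 0.6 m/s) ((contact force between small_pack and the fingers below 0.1 N and linear speed of small_pack above 0.6 m/s) or (contact force between middle_pack and the fingers below 0.1 N and linear speed of middle_pack above 0.6 m/s) or (contact force between large_pack and the fingers below 0.1 N and linear speed of large_pack above 0.6 m/s)).
It also fails if it takes over 112 s, if anything falls off the work surface, if the arm or the gripper's body presses on something with over 40 N, if the wrist force passes 120 N, or if a joint passes its speed limit or range.

### The arm

A 7-joint arm with a two-finger parallel gripper is mounted at the origin on the work surface. World frame = base frame: x ahead of the robot, y to its left, z up, the work surface at z = 0. Lengths are in m, angles in degrees, forces in N, time in s.
With the tool pointing down it reaches from about 0.425 to 0.875 m from the base axis. Payload 8.4 kg.
Tool frame: the origin (TCP) lies between the finger pads; the fingertips stand 14 mm ahead of it and the grasp point (between the pads) lies 5 mm behind it; z points along the fingers, y is the direction in which the jaws open and shut (so a half turn about z gives the same grasp; the last joint's range is limited). The gripper opens to 85 mm and grips with 20 to 120 N. Pads are 22 mm wide; open, the fingers measure 114 mm over their backs; the gripper's body (76 mm by 85 mm) begins 54 mm behind the grasp point. The pads swing forward as they close: fully open they stand 13 mm farther back than shut.
Start: joints at [61.925, 19.091, 2.286, 83.961, -0.768, 76.965, -3.352], TCP at [0.248, -0.601, 0.245] pointing down, gripper open.
Joint ranges: [-147.57, 147.57], [-21.85, 119.76], [-74.77, 79.35], [14.55, 137.4], [-85.83, 265.84], [4.83, 119.75], [-152.11, 152.11]. Speed limits (degrees/s): [127.2, 127.2, 159.86, 159.86, 180, 180, 180].

### API

Orientations are given as a 3x3 rotation matrix whose columns are the frame's x, y, z axes.
In Python, from cell import ctrl gives the robot as it stands.
- The arm moves only by the shell command python3 -m jog 'ROWS' [OPENING] [FORCE]. ROWS is a JSON object of lists of equal length, an entry for each row: "translation": the shift along the tool's x, y, z in cm, a list of three; "turn": the turn about the tool's z in rad. In form: {"translation": [[dx, dy, dz], ...], "turn": [turn, ...]}. A call has 1 to 8 rows; each row shifts and turns the pose as measured when the row begins, along the tool's axes as they then stand; what a row does not reach is not made up. A row lasts 1/8 s, in which the tool goes at most 62.5 mm and 10.7 degrees, less where a joint would pass 70% of its speed; a pose out of reach is approached as far as the arm can. A call is refused whole if a number of a shift passes 6.25 or a number of a turn 0.188, either way. A call with a gripper value outside its range is refused whole. OPENING is the gripper command: -1 is shut, 1 is fully open, values between are in proportion, set as the call begins (- or left out, the last holds). The fingers move at their own pace and stop on an object; FORCE is the grip in N (left out, the last holds). Time passes only in rows, so rows that do not move let the fingers close. It gives the time, the measured TCP pose, the force and the opening at its end, in the units of the state.
- ctrl.read_state(): the state, without advancing time (a new reading comes with each control period).
- ctrl.read_camera(name): name is "side" or "top" or "wrist"; returns the picture (480x640x3 uint8, red, green, blue); there is no depth.
- ctrl.get_calibration(name): a dict with "K" (3x3 intrinsics, pixels), "view" (4x4, takes a point from world to camera coordinates); the wrist camera has in their place "hand_eye" (4x4, takes a point from camera to tool coordinates, whose origin is the TCP and whose axes are the flange's). Camera axes: x right, y down, z forward; pixel columns grow to the right and rows downward; lengths in m; the calibration is good to about 2 mm. A picture is of the moment at which its call begins: read the wrist's pose just before it. get_calibration takes no time and is no camera call.
- ctrl.hand_in(): hands the job in, once; it reports no verdict.
Trained networks look in the newest picture that a camera, given by its name, has taken for a name from the list of things; names that differ only in an ending like _2 or _b are one class to them, and where a whole thing is asked for, a point or a joint stands for the part that bears it (a point fixed in the world has none). Each returns a list of dicts, best first, with "confidence" (0 to 1); they miss things now and then, are a little off and sometimes report something else, mostly with a low value. They report only what shows in the picture. A call takes as long as a camera call. They do not tell look-alikes from the thing itself.
- ctrl.search_frame(camera, label): "position" ([x, y, z] in m, in world coordinates, good to about 4 mm: the middle of the surface that is visible of it).
The state is a dict: "clock": time; "joints": joint angles; "dq": joint speeds; "joint_efforts": joint torques, N m; "ee_pos": TCP position; "ee_rot": TCP orientation; "contact_force": force on the tool from outside, world axes, zero at the start; "torque": the same for the moment, N m; "finger_gap": finger opening in m.
Only numpy, scipy, OpenCV 4.12 (cv2) and the standard library are available. Lean on these libraries where they do the work, as an engineer would, in place of code of your own. Each camera call takes 0.05 s, during which the arm holds its last target.

## Working session

There is one attempt and no reset: what is moved stays moved. The work goes in short steps, Python scripts to look and compute and a shell command to move; the robot and the scene stay as the last step left them, time stands still between calls to the robot, and variables do not carry over. Pictures are saved under pics/ and viewed, and the job is handed in when it is done.

```bash
ls; mkdir -p pics
python3 - <<'E'
from cell import ctrl
import cv2
s=ctrl.read_state(); print(s)
for c in ("top","side","wrist"):
    im=ctrl.read_camera(c); cv2.imwrite(f"pics/{c}0.png",im[:,:,::-1])
    print(c,ctrl.get_calibration(c))
E
```

```text
pics
{'clock': 0.0, 'joints': array([61.92430793, 19.1312154 ,  2.2827097 , 84.01139781, -0.76806564,
       76.96636486, -3.35121352]), 'dq': array([-0.04010354, -0.01689003, -0.0682502 ,  0.0150418 , -0.03830858,
        0.11815391,  0.05190407]), 'joint_efforts': array([-1.64241264e-04, -6.58556271e+01,  1.36511721e+00, -4.05572319e+01,
        1.66885665e-02,  1.24934240e-02, -2.81129257e-05]), 'ee_pos': array([ 0.24743764, -0.600583  ,  0.24442403]), 'ee_rot': array([[ 9.24590764e-01,  3.80961174e-01, -7.09992631e-04],
       [ 3.80961824e-01, -9.24589593e-01,  1.47438294e-03],
       [-9.47691417e-05, -1.63368094e-03, -9.99998661e-01]]), 'contact_force': array([-0.82616761, -0.26860532,  0.31543996]), 'torque': array([-0.01277973,  0.02026948,  0.0221113 ]), 'finger_gap': 0.08554779169067615}
top {'K': array([[502.81063424,   0.        , 323.04262049],
       [  0.        , 502.81063424, 236.90846438],
       [  0.        ,   0.        ,   1.        ]]), 'view': array([[-0.00293678, -0.99998888,  0.00368937,  0.09279449],
       [-0.97606925,  0.00206427, -0.21745013,  0.554568
[... 369 characters left out ...]
  [-0.05350816,  0.6609869 , -0.74848727,  0.00845295],
       [ 0.07395893, -0.74487904, -0.66308769,  1.33614349],
       [ 0.        ,  0.        ,  0.        ,  1.        ]])}
wrist {'K': array([[343.9430025 ,   0.        , 319.31940052],
       [  0.        , 343.9430025 , 240.02439142],
       [  0.        ,   0.        ,   1.        ]]), 'hand_eye': array([[-9.99269491e-05, -9.56533623e-01, -2.91622047e-01,
         7.41188765e-02],
       [ 9.99999824e-01, -2.66137776e-04,  5.30285007e-04,
        -7.63145031e-04],
       [-5.84847082e-04, -2.91621943e-01,  9.56533481e-01,
        -1.29028141e-01],
       [ 0.00000000e+00,  0.00000000e+00,  0.00000000e+00,
         1.00000000e+00]])}
```

View pics/top0.png

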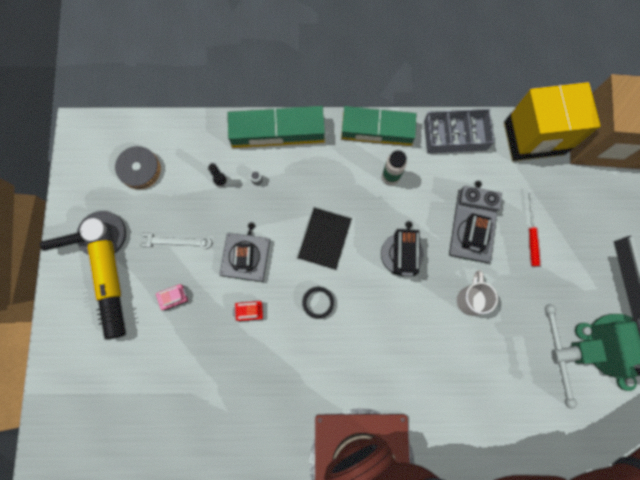

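View pics/side0.png

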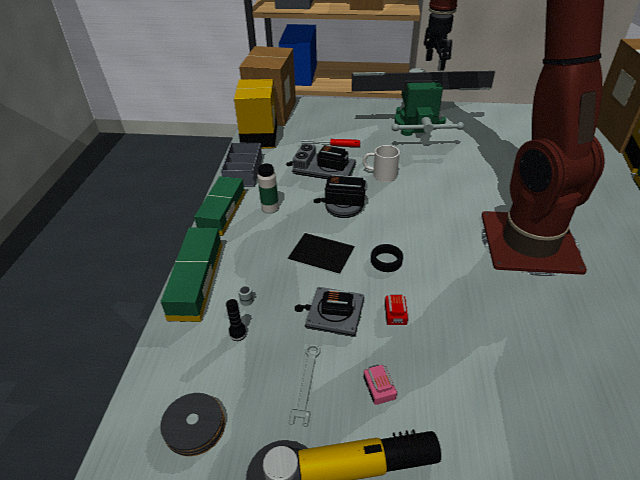

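```bash
cat > h.py <<'E'
from cell import ctrl
import numpy as np, cv2
def cam(name,st=None):
    c=ctrl.get_calibration(name); K=c["K"]
    if name=="wrist":
        st=st or ctrl.read_state()
        T=np.eye(4);T[:3,:3]=st["ee_rot"];T[:3,3]=st["ee_pos"]
        V=np.linalg.inv(T@c["hand_eye"])
    else: V=c["view"]
    return K,V
def ray(K,V,uv,z):
    R=V[:3,:3];t=V[:3,3];o=-R.T@t
    d=R.T@np.linalg.inv(K)@np.array([uv[0],uv[1],1.])
    return o+d*(z-o[2])/d[2]
def proj(K,V,P):
    P=np.atleast_2d(P);q=(K@(V[:3,:3]@P.T+V[:3,3:])).T
    return q[:,:2]/q[:,2:]
def ortho(im,K,V,z,x0,x1,y0,y1,mm=1.0):
    "rectified at height z: rows = -x, cols = -y"
    s=mm/1000;h=int((x1-x0)/s);w=int((y1-y0)/s)
    r,c=np.mgrid[0:h,0:w]
    P=np.stack([x1-r*s,y1-c*s,np.full(r.shape,z)],-1).reshape(-1,3)
    uv=proj(K,V,P).astype(np.float32).reshape(h,w,2)
    return cv2.remap(im,uv[...,0],uv[...,1],cv2.INTER_CUBIC)
E
python3 - <<'E'
from h import *
st=ctrl.read_state();im=ctrl.read_camera("top");K,V=cam("top")
for n in ["small_pack","middle_pack","large_pack","round_charger","square_charger","long_charger","mat","spray_can","mug","tape_roll"]:
    print(n,[(np.round(d["position"],3).tolist(),round(d["confidence"],2)) for d in ctrl.search_frame("top",n)][:3])
o=ortho(im,K,V,0.026,0.3,0.75,-0.42,0.38,1.0)
cv2.imwrite("pics/orthoA.png",o[:,:,::-1])
E
```

```text
small_pack [([0.508, 0.295, 0.064], 0.97), ([0.403, 0.477, 0.04], 0.84), ([0.37, 0.278, 0.043], 0.65)]
middle_pack [([0.564, -0.295, 0.083], 0.92)]
large_pack [([0.506, -0.116, 0.095], 0.57)]
round_charger [([0.522, -0.081, 0.032], 0.93), ([0.508, 0.296, 0.064], 0.37)]
square_charger [([0.515, 0.292, 0.025], 0.92)]
long_charger [([0.63, -0.305, 0.028], 0.81)]
mat [([0.506, 0.298, 0.065], 0.37)]
spray_can [([0.723, -0.09, 0.117], 0.87)]
mug [([0.401, -0.299, 0.042], 0.85)]
tape_roll [([0.396, 0.103, 0.023], 0.56)]
```

View pics/orthoA.png

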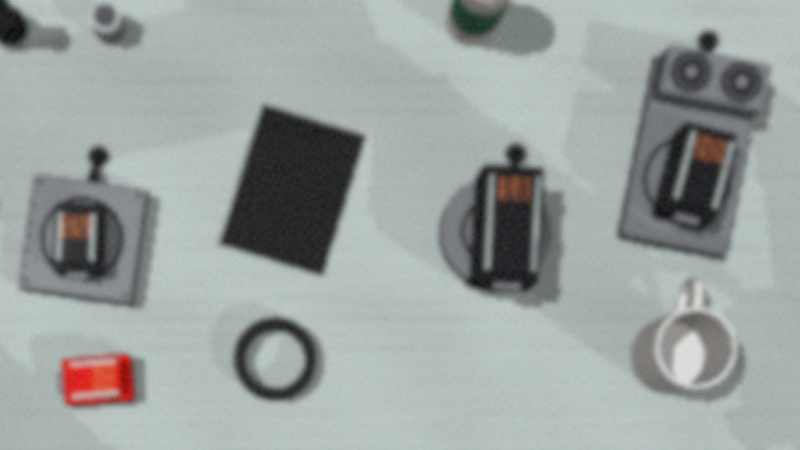

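```bash
python3 -m jog '{"translation":[[0,0,-1],[0,0,-1],[0,0,0],[2.5,-5,0],[2.5,-5,0],[2.5,-5,0],[2.5,-5,0],[2.5,-5,0]],"turn":[0.171,0.171,0.171,0,0,0,0,0]}' 1 40
python3 -m jog '{"translation":[[2.5,-5,0],[2.5,-5,0],[2.2,-5,0],[0,0,0]],"turn":[0,0,0,0]}'
```

```text
clock: 1.7
ee_pos: [0.4071, -0.3686, 0.2655]
ee_rot: [[0.989, -0.148, -0.001], [-0.148, -0.989, -0.002], [-0.0, 0.002, -1.0]]
contact_force: [1.1, -0.6, -0.6]
finger_gap: 0.0856
clock: 2.2
ee_pos: [0.5056, -0.221, 0.2662]
ee_rot: [[0.99, -0.141, 0.002], [-0.141, -0.99, -0.002], [0.003, 0.002, -1.0]]
contact_force: [0.1, -0.5, -0.0]
finger_gap: 0.0851
```

```bash
cat >> h.py <<'E'
def look(tag,zs,x0,x1,y0,y1,mm=0.5):
    st=ctrl.read_state();im=ctrl.read_camera("wrist");K,V=cam("wrist",st)
    cv2.imwrite(f"pics/{tag}_raw.png",im[:,:,::-1])
    np.savez(f"pics/{tag}.npz",im=im,V=V,K=K)
    for z in zs:
        o=ortho(im,K,V,z,x0,x1,y0,y1,mm); o=o[:,:,::-1].copy()
        # 50 mm grid ticks
        for x in np.arange(np.ceil(x0/.05)*.05,x1,.05):
            r=int((x1-x)*1000/mm); cv2.line(o,(0,r),(o.shape[1],r),(0,255,255),1); cv2.putText(o,f"{x:.2f}",(0,r),0,.4,(0,0,255))
        for y in np.arange(np.ceil(y0/.05)*.05,y1,.05):
            c=int((y1-y)*1000/mm); cv2.line(o,(c,0),(c,o.shape[0]),(0,255,255),1); cv2.putText(o,f"{y:.2f}",(c,10),0,.4,(0,0,255))
        cv2.imwrite(f"pics/{tag}_z{int(z*1000)}.png",o)
E
python3 - <<'E'
from h import *
look("A",[0.026,0.09],0.43,0.70,-0.40,-0.03,0.5)
E
```

```text
(no output)
```

View pics/A_z26.png

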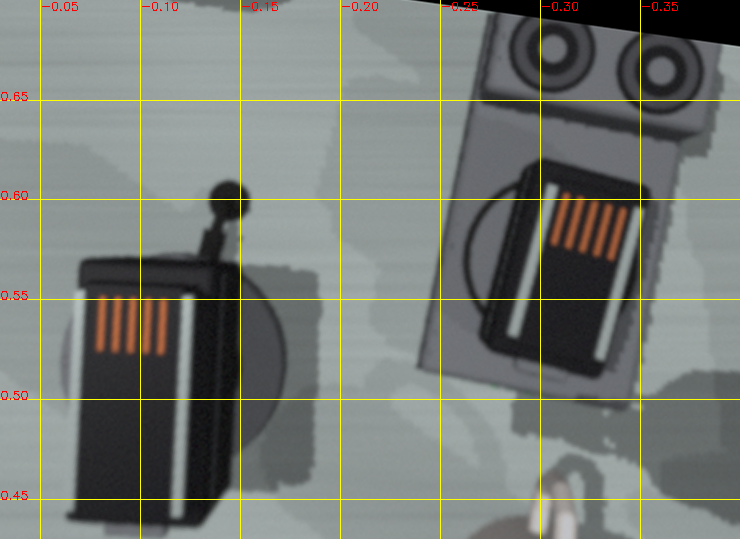

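View pics/A_raw.png

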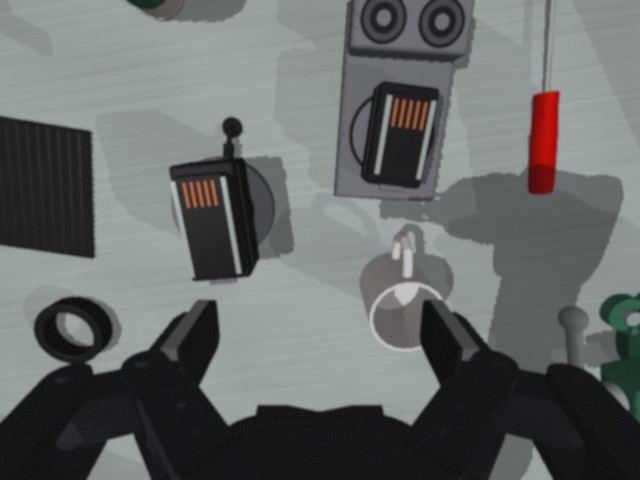

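```bash
python3 -m jog '{"translation":[[-0.7,-5.7,0],[-0.7,-5.7,0],[-0.7,-5.7,0],[-0.7,-5.7,0],[-0.7,-5.7,0],[-0.7,-5.7,0],[-0.7,-5.7,0],[0,0,0]],"turn":[0,0,0,0,0,0,0,0]}'
python3 - <<'E'
from h import *
print(ctrl.read_state()["joints"])
look("B",[0.026],0.42,0.68,-0.0,0.4,0.5)
E
```

```text
clock: 3.25
ee_pos: [0.5171, 0.175, 0.2645]
ee_rot: [[0.986, -0.166, 0.004], [-0.166, -0.986, -0.008], [0.006, 0.007, -1.0]]
contact_force: [0.5, -0.3, 0.3]
finger_gap: 0.0852
[   4.27149921    8.59237527  -30.8758998    95.67915723    5.03250621
   76.95277106 -127.03442641]
```

View pics/B_z26.png

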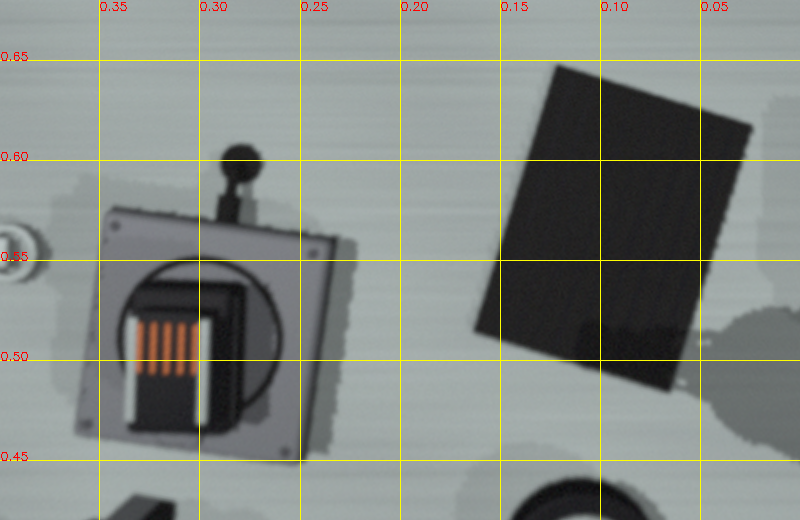

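View pics/B_raw.png

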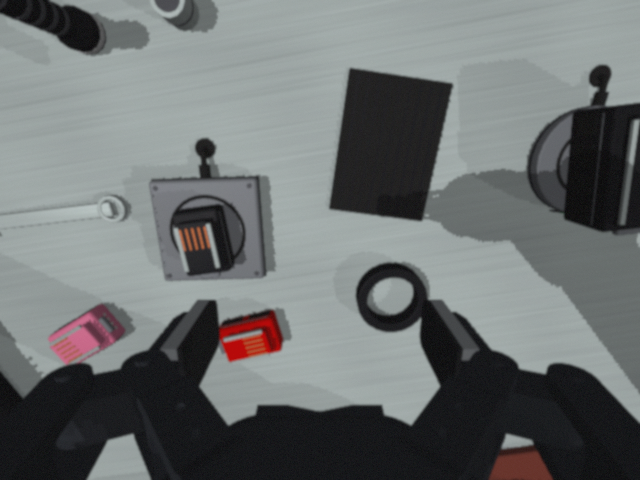

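```bash
cat >> h.py <<'E'
def box(p,yaw,x0,x1,w,z0,z1):
    c,s=np.cos(np.radians(yaw)),np.sin(np.radians(yaw));R=np.array([[c,-s],[s,c]])
    q=np.array([[x1,w/2],[x1,-w/2],[x0,-w/2],[x0,w/2]])@R.T+np.array(p)
    return [np.c_[q,np.full(4,z)] for z in (z0,z1)]
def circ(p,r,z):
    a=np.linspace(0,2*np.pi,60);return [np.c_[p[0]+r*np.cos(a),p[1]+r*np.sin(a),np.full(60,z)]]
D={"small":(.07,.048,.028,.054,.030),"middle":(.09,.054,.044,.074,.036),"large":(.114,.06,.056,.098,.042)}
def pack(n,p,yaw,z):
    l,w,h,l2,w2=D[n]
    return box(p,yaw,-l/2,l/2,w,z,z+h)+box(p,yaw,-l2/2,l2/2,w2,z+h+.012,z+h+.012)
def overlay(tag,polys,crop,out,k=3):
    d=np.load(f"pics/{tag}.npz");u0,v0,u1,v1=crop
    im=cv2.resize(d["im"][v0:v1,u0:u1,::-1],None,fx=k,fy=k,interpolation=cv2.INTER_CUBIC)
    cols=[(0,255,0),(0,255,255),(255,0,255),(255,128,0)]
    for i,pl in enumerate(polys):
        for P in pl:
            uv=(proj(d["K"],d["V"],P)-[u0,v0])*k+(k-1)/2
            cv2.polylines(im,[np.round(uv*8).astype(int)],True,cols[i%4],1,cv2.LINE_AA,3)
    cv2.imwrite(f"pics/{out}.png",im)
E
python3 - <<'E'
from h import *
d=np.load("pics/B.npz");
o=ray(d["K"],d["V"],proj(d["K"],d["V"],[[.68-.229/2,.4-.613/2,.026]])[0],.004);print("mat",o)
SQ=((.511,.298),-8.);MAT=(o[:2],-17.)
overlay("B",[box(*SQ,-.058,.058,.116,0,.026),circ(SQ[0],.041,.026),box(*MAT,-.075,.075,.11,.004,.004),pack("small",(.505,.297),-2,.026)],(130,50,460,290),"ovB",2)
LG=((.571,-.3045),-10.7)
overlay("A",[box(*LG,-.067,.118,.108,0,.026),circ(LG[0],.041,.026)+circ((.515,-.118),.041,.026),circ((.515,-.118),.056,.026)+circ((.515,-.118),.056,0),pack("large",(.508,-.117),-3,.026)+pack("middle",(.562,-.302),-11,.026)],(150,0,480,290),"ovA",2)
E
```

```text
mat [0.56407491 0.08925463 0.004     ]
```

View pics/ovA.png

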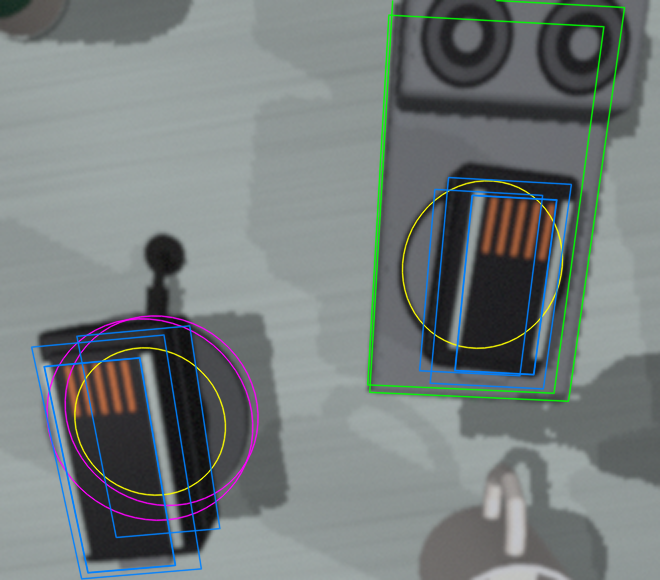

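View pics/ovB.png

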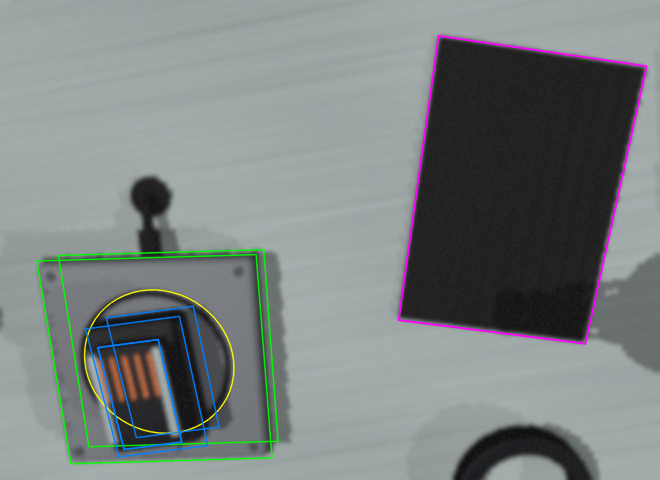

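Run:
```python
from h import *
overlay("B",[pack("small",(.504,.298),-1,.026)],(160,195,260,285),"ovB2",8)
overlay("B",[],(160,195,260,285),"ovB3",8)
a=cv2.imread("pics/ovB2.png");b=cv2.imread("pics/ovB3.png")
cv2.imwrite("pics/ovB4.png",cv2.resize(np.hstack([a,b]),(800,360)))
```

```text
(no output)
```

View pics/ovB4.png

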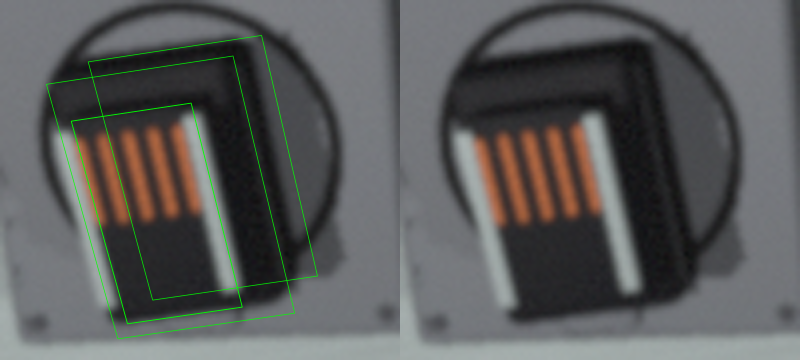

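```bash
python3 -m jog '{"translation":[[-3.3,-3.6,1.5],[-3.3,-3.6,1.5],[-3.3,-3.6,1],[0,0,0]],"turn":[0,0,0,-0.1]}'
python3 - <<'E'
from h import *
look("C",[],0.42,0.68,-0.0,0.4,0.5)
overlay("C",[pack("small",(.504,.298),-3,.026),box((.511,.298),-8,-.058,.058,.116,.026,.026),circ((.511,.298),.041,.026)],(220,200,420,350),"ovC",4)
E
```

```text
clock: 3.8
ee_pos: [0.4425, 0.2875, 0.2214]
ee_rot: [[0.996, -0.086, 0.006], [-0.086, -0.996, -0.013], [0.008, 0.013, -1.0]]
contact_force: [-0.3, -0.8, 0.2]
finger_gap: 0.0857
```

View pics/ovC.png

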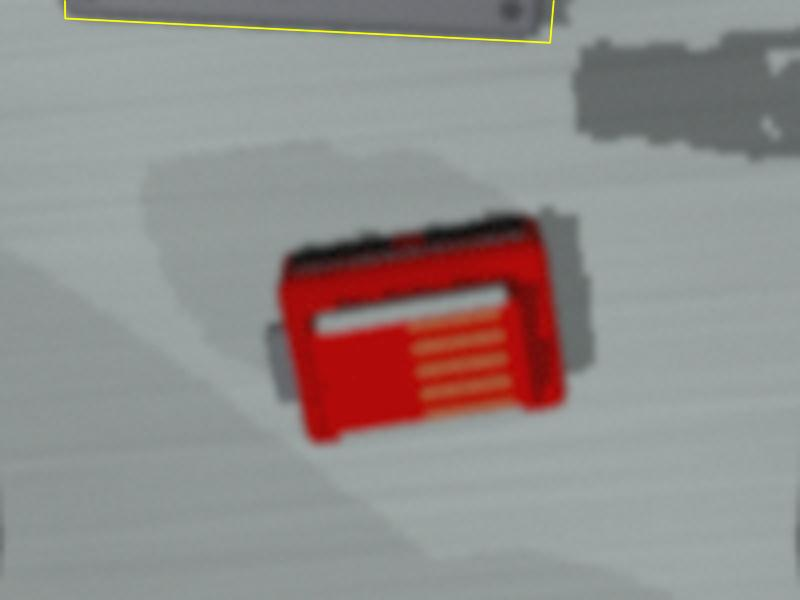

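Run:
```python
from h import *
SQ=((.511,.298),-8.)
overlay("C",[pack("small",(.506,.297),-2,.026),box(*SQ,-.058,.058,.116,.026,.026),circ(SQ[0],.041,.026)],(220,60,420,210),"ovC",4)
overlay("C",[],(220,60,420,210),"ovC2",4)
```

```text
(no output)
```

View pics/ovC.png

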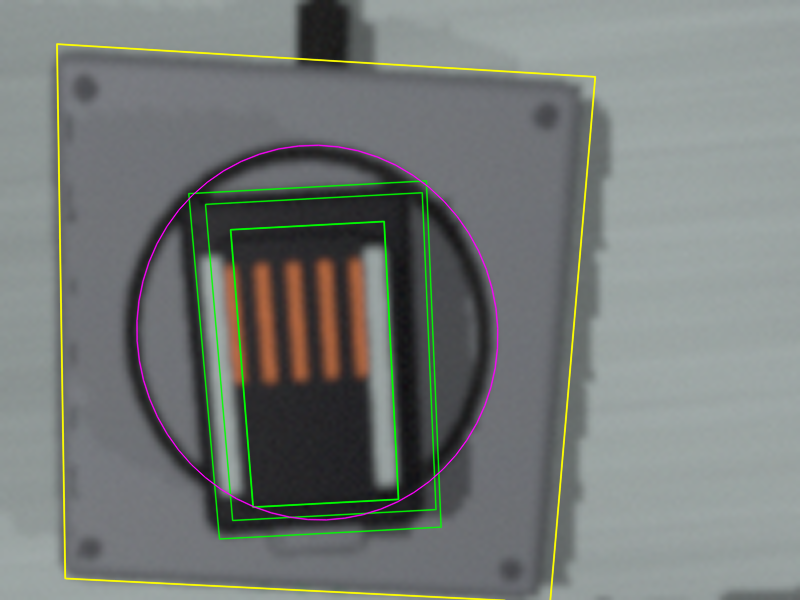

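View pics/ovC2.png

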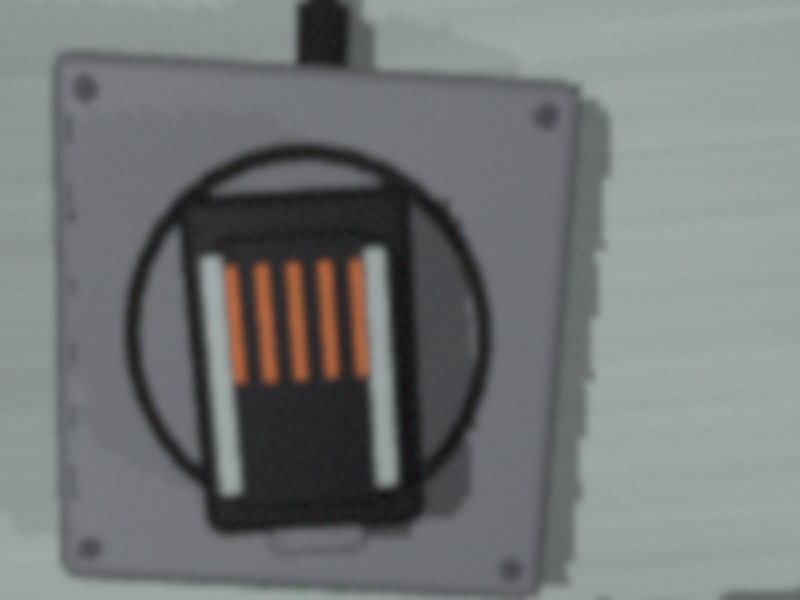

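```bash
python3 -m jog '{"translation":[[3.1,-0.9,0],[3.1,-0.9,4],[0,0,4],[0,0,0],[0,0,0]],"turn":[-0.05,0,0,0,0]}'
```

```text
clock: 4.47
ee_pos: [0.5178, 0.2862, 0.1423]
ee_rot: [[0.998, -0.055, 0.013], [-0.055, -0.998, -0.02], [0.014, 0.019, -1.0]]
contact_force: [-0.2, 0.4, 0.8]
finger_gap: 0.0856
```

```bash
python3 - <<'E'
from h import *
s=ctrl.read_state();print(s["joints"],s["dq"],s["ee_pos"],s["ee_rot"])
E
python3 -m jog '{"translation":[[-1.2,-1.3,0],[0,0,0]],"turn":[0,0]}'; python3 -m jog '{"translation":[[0,0,0]],"turn":[0]}'
```

```text
[  -5.61800389   20.22092563  -34.48297668   98.14365515   13.88726556
   65.72133255 -137.38824151] [ 0.77925681  0.2705128   0.4634384   0.96860074  0.12812719  0.21656714
 -0.13517012] [0.51780973 0.28623605 0.14232788] [[ 0.99840446 -0.05490581  0.01318688]
 [-0.0546409  -0.99831226 -0.01967247]
 [ 0.01424475  0.01892054 -0.99971951]]
clock: 4.72
ee_pos: [0.5066, 0.3012, 0.145]
ee_rot: [[0.998, -0.056, 0.017], [-0.056, -0.998, -0.018], [0.018, 0.017, -1.0]]
contact_force: [0.9, 0.1, 0.3]
finger_gap: 0.0852
clock: 4.85
ee_pos: [0.5068, 0.3015, 0.146]
ee_rot: [[0.998, -0.056, 0.018], [-0.055, -0.998, -0.018], [0.019, 0.017, -1.0]]
contact_force: [0.7, 0.3, -1.1]
finger_gap: 0.0852
```

```bash
python3 -m jog '{"translation":[[-0.2,0,2],[0,0,2],[0,0,2],[0,0,2],[0,0,0.8],[0,0,0]],"turn":[-0.02,0,0,0,0,0]}'
```

```text
clock: 5.6
ee_pos: [0.5056, 0.2991, 0.0505]
ee_rot: [[0.999, -0.035, 0.016], [-0.034, -0.999, -0.019], [0.017, 0.019, -1.0]]
contact_force: [0.9, -0.8, -0.6]
finger_gap: 0.0854
```

```bash
python3 -m jog '{"translation":[[0,0,0.4],[0,0,0]],"turn":[0,0]}'; python3 -m jog '{"translation":[[0,0,0],[0,0,0],[0,0,0],[0,0,0],[0,0,0]],"turn":[0,0,0,0,0]}' -1 50;python3 -m jog '{"translation":[[0,0,0],[0,0,0],[0,0,0]],"turn":[0,0,0]}' -1 50
```

```text
clock: 5.85
ee_pos: [0.5063, 0.2994, 0.0472]
ee_rot: [[0.999, -0.035, 0.017], [-0.034, -0.999, -0.018], [0.018, 0.018, -1.0]]
contact_force: [-0.5, -0.1, 0.1]
finger_gap: 0.0854
clock: 6.48
ee_pos: [0.507, 0.3, 0.0485]
ee_rot: [[0.999, -0.035, 0.019], [-0.034, -0.999, -0.017], [0.02, 0.017, -1.0]]
contact_force: [0.8, -0.1, -0.4]
finger_gap: 0.0466
clock: 6.85
ee_pos: [0.507, 0.3, 0.0485]
ee_rot: [[0.999, -0.035, 0.019], [-0.034, -0.999, -0.017], [0.02, 0.017, -1.0]]
contact_force: [-0.3, -0.2, 0.9]
finger_gap: 0.0467
```

```bash
python3 -m jog '{"translation":[[0,0,-1],[0,0,-2],[0,0,-2],[0,0,-2],[0,0,0]],"turn":[0,0,0,0,0]}';python3 -m jog '{"translation":[[0.8,2.6,0],[0.8,2.6,0],[0.8,2.6,0],[0.8,2.6,0],[0.8,2.6,0],[0.8,2.6,0],[0.8,2.6,0],[0.4,2.6,0]],"turn":[0,0,0,0,0,0,0,0]}';python3 -m jog '{"translation":[[0,0,0],[0,0,0]],"turn":[0,0]}'
```

```text
clock: 7.48
ee_pos: [0.5058, 0.3017, 0.125]
ee_rot: [[0.999, -0.034, 0.021], [-0.034, -0.999, -0.017], [0.022, 0.016, -1.0]]
contact_force: [-0.2, 0.5, -2.5]
finger_gap: 0.0472
clock: 8.48
ee_pos: [0.558, 0.0875, 0.1285]
ee_rot: [[0.999, -0.029, 0.019], [-0.029, -0.999, -0.016], [0.02, 0.016, -1.0]]
contact_force: [-0.1, 0.4, -2.2]
finger_gap: 0.0469
clock: 8.72
ee_pos: [0.5578, 0.0852, 0.128]
ee_rot: [[0.999, -0.033, 0.018], [-0.033, -0.999, -0.017], [0.019, 0.016, -1.0]]
contact_force: [-0.3, -0.0, -2.0]
finger_gap: 0.047
```

```bash
python3 -m jog '{"translation":[[0,0,2],[0,0,2],[0,0,2],[0,0,2],[0,0,1],[0,0,0],[0,0,0]],"turn":[0,0,0,0,0,0,0]}'
```

```text
clock: 9.6
ee_pos: [0.5564, 0.0891, 0.0295]
ee_rot: [[1.0, -0.025, 0.014], [-0.025, -1.0, -0.015], [0.015, 0.015, -1.0]]
contact_force: [0.5, 0.7, -1.8]
finger_gap: 0.0468
```

```bash
python3 -m jog '{"translation":[[0,0,0.2],[0,0,0.1],[0,0,0]],"turn":[0,0,0]}';python3 -m jog '{"translation":[[0,0,0.1],[0,0,0]],"turn":[0,0]}'
```

```text
clock: 9.98
ee_pos: [0.5575, 0.0892, 0.0279]
ee_rot: [[1.0, -0.025, 0.017], [-0.025, -1.0, -0.015], [0.018, 0.014, -1.0]]
contact_force: [-0.6, -0.5, -1.8]
finger_gap: 0.0469
clock: 10.22
ee_pos: [0.5577, 0.0891, 0.0271]
ee_rot: [[1.0, -0.025, 0.018], [-0.025, -1.0, -0.015], [0.018, 0.014, -1.0]]
contact_force: [0.3, -0.6, -2.5]
finger_gap: 0.0472
```

```bash
python3 -m jog '{"translation":[[0,0,0.15],[0,0,0]],"turn":[0,0]}';python3 -m jog '{"translation":[[0,0,0.1],[0,0,0]],"turn":[0,0]}'
```

```text
clock: 10.48
ee_pos: [0.558, 0.0891, 0.0266]
ee_rot: [[1.0, -0.025, 0.018], [-0.025, -1.0, -0.015], [0.019, 0.015, -1.0]]
contact_force: [0.6, 0.9, -1.3]
finger_gap: 0.047
clock: 10.72
ee_pos: [0.5582, 0.0893, 0.0265]
ee_rot: [[1.0, -0.025, 0.019], [-0.025, -1.0, -0.016], [0.019, 0.015, -1.0]]
contact_force: [0.1, 0.2, -1.8]
finger_gap: 0.0471
```

```bash
python3 -m jog '{"translation":[[0,0,0.25],[0,0,0]],"turn":[0,0]}';python3 -m jog '{"translation":[[0,0,0.2],[0,0,0]],"turn":[0,0]}'
```

```text
clock: 10.98
ee_pos: [0.5585, 0.0894, 0.0268]
ee_rot: [[0.999, -0.025, 0.019], [-0.025, -1.0, -0.017], [0.02, 0.017, -1.0]]
contact_force: [0.4, -0.6, -2.8]
finger_gap: 0.0468
clock: 11.22
ee_pos: [0.5588, 0.0895, 0.0265]
ee_rot: [[0.999, -0.025, 0.02], [-0.025, -1.0, -0.018], [0.02, 0.017, -1.0]]
contact_force: [-0.5, -0.2, -1.9]
finger_gap: 0.0468
```

```bash
python3 -m jog '{"translation":[[0,0,0.3],[0,0,0.3]],"turn":[0,0]}'
```

```text
clock: 11.48
ee_pos: [0.559, 0.0896, 0.0263]
ee_rot: [[0.999, -0.026, 0.02], [-0.025, -0.999, -0.021], [0.02, 0.02, -1.0]]
contact_force: [-22.0, -6.2, 48.8]
finger_gap: 0.0466
```

Run:
```python
from h import *
s=ctrl.read_state();print(s["ee_pos"],s["contact_force"])
im=ctrl.read_camera("wrist");cv2.imwrite("pics/D.png",im[:,:,::-1])
```

```text
[0.5590266  0.08956531 0.02628286] [-22.02373177  -6.15258185  48.80800903]
```

View pics/D.png

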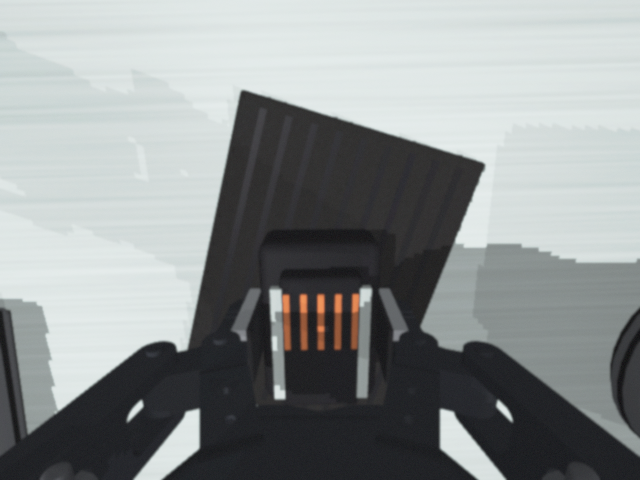

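```bash
python3 -m jog '{"translation":[[0,0,0],[0,0,0]],"turn":[0,0]}'; python3 -m jog '{"translation":[[0,0,0],[0,0,0],[0,0,0],[0,0,0]],"turn":[0,0,0,0]}' 1;python3 -m jog '{"translation":[[0,0,-2],[0,0,-3],[0,0,-4],[0,0,-4],[0,0,-4],[0,0,-4],[0,0,0]],"turn":[0,0,0,0,0,0,0]}'
```

```text
clock: 11.78
ee_pos: [0.5593, 0.0895, 0.0266]
ee_rot: [[0.999, -0.026, 0.021], [-0.025, -0.999, -0.021], [0.021, 0.021, -1.0]]
contact_force: [0.1, 0.4, -2.1]
finger_gap: 0.0469
clock: 12.28
ee_pos: [0.5592, 0.0895, 0.0254]
ee_rot: [[0.999, -0.026, 0.02], [-0.025, -0.999, -0.021], [0.02, 0.02, -1.0]]
contact_force: [0.4, 0.4, -1.2]
finger_gap: 0.0857
clock: 13.15
ee_pos: [0.5546, 0.0957, 0.2514]
ee_rot: [[0.999, -0.023, 0.026], [-0.023, -1.0, -0.019], [0.026, 0.018, -0.999]]
contact_force: [-0.7, -0.5, -0.5]
finger_gap: 0.0853
```

```bash
python3 -m jog '{"translation":[[-0.7,4,0],[-0.7,4,0],[-0.7,4,0],[-0.7,4,0],[-0.7,4,0],[-0.7,4,0],[-0.7,4,0],[-0.7,4,0]],"turn":[0,0,0,0,0,0,0,0]}';python3 -m jog '{"translation":[[-0.3,4,0],[-0.3,3,0],[0,0,1.5],[0,0,0],[0,0,0]],"turn":[0,0,0.08,0.08,0]}'
python3 - <<'E'
from h import *
look("E",[],0.42,0.68,-0.0,0.4,0.5)
LG=((.571,-.3045),-10.7)
overlay("E",[pack("middle",(.562,-.306),-14,.026),box(*LG,-.067,.07,.108,.026,.026),circ(LG[0],.041,.026)],(220,30,420,230),"ovE",3)
E
```

```text
clock: 14.15
ee_pos: [0.4886, -0.2266, 0.2599]
ee_rot: [[0.999, -0.012, 0.03], [-0.012, -1.0, -0.017], [0.03, 0.017, -0.999]]
contact_force: [0.7, 0.4, -0.5]
finger_gap: 0.0854
clock: 14.78
ee_pos: [0.4788, -0.3018, 0.2468]
ee_rot: [[0.983, -0.18, 0.03], [-0.18, -0.984, -0.017], [0.032, 0.011, -0.999]]
contact_force: [0.3, -0.4, -0.3]
finger_gap: 0.0852
```

View pics/ovE.png

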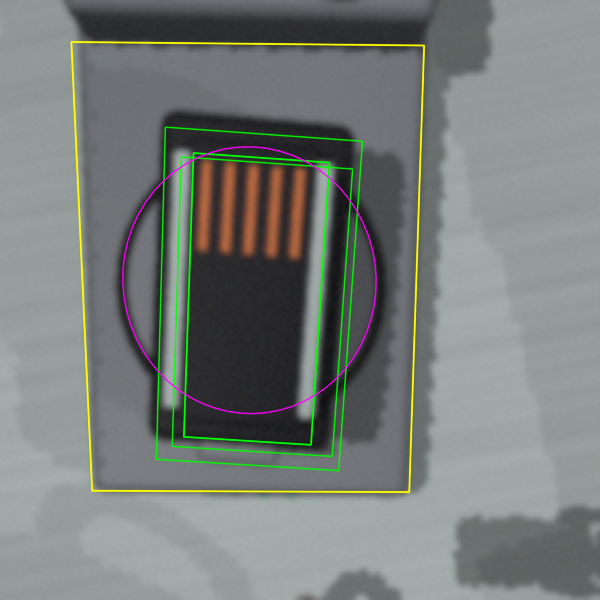

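View pics/E_raw.png

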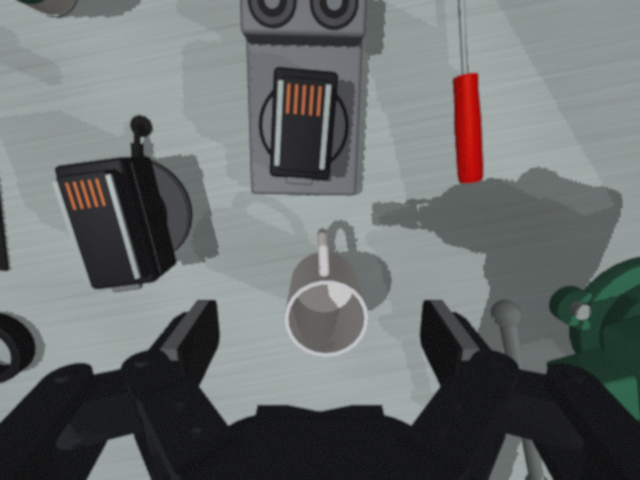

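```bash
python3 -m jog '{"translation":[[2.7,-0.5,0],[2.7,-0.5,0],[2.7,-0.5,2],[0,0,3],[0,0,3],[0,0,0]],"turn":[0,0,0,0.08,0,0]}'
```

```text
clock: 15.58
ee_pos: [0.567, -0.3005, 0.1698]
ee_rot: [[0.969, -0.245, 0.033], [-0.245, -0.969, -0.016], [0.036, 0.008, -0.999]]
contact_force: [0.4, -0.2, 0.1]
finger_gap: 0.0852
```

```bash
python3 -m jog '{"translation":[[-0.3,0.3,2],[0,0,2.5],[0,0,2.5],[0,0,2.5],[0,0,2],[0,0,0]],"turn":[0,0,0,0,0,0]}'
```

```text
clock: 16.32
ee_pos: [0.5722, -0.3064, 0.0625]
ee_rot: [[0.97, -0.238, 0.044], [-0.238, -0.971, -0.021], [0.048, 0.01, -0.999]]
contact_force: [-0.1, -0.1, 0.5]
finger_gap: 0.0855
```

```bash
python3 -m jog '{"translation":[[-0.6,0,1.1],[0,0,0]],"turn":[0,0]}'
```

```text
clock: 16.58
ee_pos: [0.5674, -0.3056, 0.0526]
ee_rot: [[0.97, -0.238, 0.046], [-0.237, -0.971, -0.022], [0.05, 0.011, -0.999]]
contact_force: [-0.7, 0.3, 0.8]
finger_gap: 0.0851
```

```bash
python3 -m jog '{"translation":[[0,0,0.2],[0,0,0],[0,0,0],[0,0,0],[0,0,0]],"turn":[0,0,0,0,0]}' -1 60; python3 -m jog '{"translation":[[0,0,-1.5],[0,0,-3],[0,0,-4],[0,0,-4],[0,0,0]],"turn":[0,0,0,0,0]}'
```

```text
clock: 17.2
ee_pos: [0.5681, -0.3059, 0.0519]
ee_rot: [[0.97, -0.238, 0.047], [-0.237, -0.971, -0.023], [0.052, 0.011, -0.999]]
contact_force: [-1.1, 0.3, -0.3]
finger_gap: 0.0529
clock: 17.82
ee_pos: [0.5611, -0.3021, 0.1824]
ee_rot: [[0.97, -0.238, 0.046], [-0.237, -0.971, -0.022], [0.05, 0.011, -0.999]]
contact_force: [0.3, 0.5, -3.8]
finger_gap: 0.0531
```

```bash
python3 -m jog '{"translation":[[-1.4,-4.1,0],[-1.4,-4.1,0],[-1.4,-4.1,0],[-1.4,-4.1,0],[-1.4,-4.1,0],[-1.4,-4.1,0],[-1.4,-4.1,0],[-1.4,-4.1,0]],"turn":[0,0,0,0,0,0,0,0]}'; python3 -m jog '{"translation":[[-1.4,-4.1,0],[-1.4,-4.1,0],[-1.4,-4.1,0],[-1.4,-4.1,0],[-1.2,-2,0],[0,0,0]],"turn":[0,0,0,0,0,-0.1]}'; python3 -m jog '{"translation":[[0,0,0]],"turn":[0]}'
```

```text
clock: 18.82
ee_pos: [0.5243, 0.0494, 0.1659]
ee_rot: [[0.969, -0.244, 0.035], [-0.243, -0.97, -0.023], [0.04, 0.013, -0.999]]
contact_force: [0.9, 0.9, -3.8]
finger_gap: 0.0533
clock: 19.58
ee_pos: [0.4963, 0.2537, 0.1548]
ee_rot: [[0.99, -0.138, 0.027], [-0.137, -0.99, -0.023], [0.03, 0.019, -0.999]]
contact_force: [0.6, -0.1, -2.8]
finger_gap: 0.053
clock: 19.7
ee_pos: [0.4956, 0.2537, 0.1538]
ee_rot: [[0.99, -0.137, 0.025], [-0.137, -0.99, -0.024], [0.028, 0.02, -0.999]]
contact_force: [0.6, -0.2, -4.3]
finger_gap: 0.0531
```

```bash
python3 -m jog '{"translation":[[0.3,-2.5,0],[0.3,-2.5,0],[0,0,2],[0,0,2],[0,0,2],[0,0,1],[0,0,0]],"turn":[0,0,0,0,0,0,0]}'; python3 -m jog '{"translation":[[0,0,0]],"turn":[0]}'
```

```text
clock: 20.58
ee_pos: [0.5093, 0.2941, 0.0745]
ee_rot: [[0.988, -0.154, 0.019], [-0.154, -0.988, -0.03], [0.024, 0.027, -0.999]]
contact_force: [-0.1, -0.1, -4.3]
finger_gap: 0.0529
clock: 20.7
ee_pos: [0.5096, 0.2939, 0.0749]
ee_rot: [[0.988, -0.155, 0.02], [-0.154, -0.988, -0.03], [0.024, 0.027, -0.999]]
contact_force: [-0.1, 0.4, -3.5]
finger_gap: 0.0533
```

```bash
python3 -m jog '{"translation":[[0.1,-0.6,1],[0,0,0.6],[0,0,0]],"turn":[0,0,0]}'; python3 -m jog '{"translation":[[0,0,0.3],[0,0,0.2]],"turn":[0,0]}'
```

```text
clock: 21.08
ee_pos: [0.5126, 0.3001, 0.0588]
ee_rot: [[0.988, -0.155, 0.022], [-0.154, -0.988, -0.029], [0.026, 0.025, -0.999]]
contact_force: [-0.4, -0.1, -3.6]
finger_gap: 0.0532
clock: 21.32
ee_pos: [0.5129, 0.3002, 0.0538]
ee_rot: [[0.988, -0.155, 0.022], [-0.154, -0.988, -0.029], [0.026, 0.025, -0.999]]
contact_force: [0.2, -0.0, -3.4]
finger_gap: 0.0532
```

```bash
python3 -m jog '{"translation":[[-0.1,0,0.2]],"turn":[0]}'; python3 -m jog '{"translation":[[0,0,0.2]],"turn":[0]}'
```

```text
clock: 21.45
ee_pos: [0.5125, 0.3003, 0.0525]
ee_rot: [[0.988, -0.155, 0.023], [-0.155, -0.988, -0.029], [0.027, 0.025, -0.999]]
contact_force: [-2.3, -4.6, 11.2]
finger_gap: 0.0537
clock: 21.58
ee_pos: [0.5125, 0.3003, 0.0522]
ee_rot: [[0.988, -0.155, 0.024], [-0.155, -0.988, -0.03], [0.028, 0.026, -0.999]]
contact_force: [-12.6, -6.2, 22.4]
finger_gap: 0.0529
```

Contact made. Release and rise, then look.

```bash
python3 -m jog '{"translation":[[0,0,0],[0,0,0],[0,0,0],[0,0,0]],"turn":[0,0,0,0]}' 1;python3 -m jog '{"translation":[[0,0,-2],[0,0,-3],[0,0,-4],[-2,0,-4],[-3,0,-4],[-2.5,0,0]],"turn":[0,0,0,0,0,0]}'; python3 -m jog '{"translation":[[0,0,0]],"turn":[0]}'
python3 - <<'E'
from h import *
look("F",[],0.42,0.68,-0.0,0.4,0.5)
SQ=((.5105,.299),-8)
overlay("F",[pack("middle",(.512,.300),-8.8,.026),box(*SQ,-.058,.058,.116,.026,.026),circ(SQ[0],.041,.026)],(220,30,420,230),"ovF",3)
E
```

```text
clock: 22.08
ee_pos: [0.5134, 0.301, 0.0536]
ee_rot: [[0.987, -0.156, 0.026], [-0.155, -0.988, -0.028], [0.03, 0.024, -0.999]]
contact_force: [0.3, -0.3, -0.1]
finger_gap: 0.0855
clock: 22.82
ee_pos: [0.434, 0.3186, 0.2334]
ee_rot: [[0.987, -0.157, 0.029], [-0.156, -0.987, -0.025], [0.033, 0.02, -0.999]]
contact_force: [-0.9, -0.1, -1.0]
finger_gap: 0.0855
clock: 22.95
ee_pos: [0.4325, 0.3196, 0.2353]
ee_rot: [[0.988, -0.154, 0.031], [-0.153, -0.988, -0.024], [0.035, 0.019, -0.999]]
contact_force: [0.5, -0.5, -0.3]
finger_gap: 0.0853
```

View pics/ovF.png

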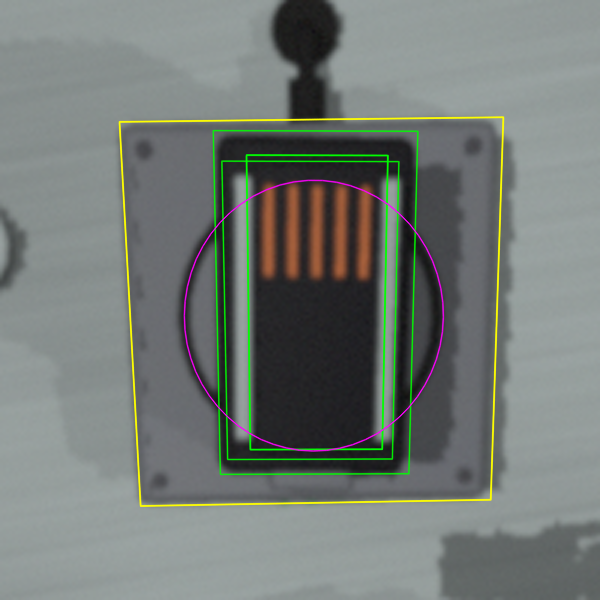

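```bash
python3 -m jog '{"translation":[[1.5,4.3,0],[1.5,4.3,0],[1.2,4.3,0],[1,4.3,0],[1,4.3,0],[0.8,4.3,0],[0.8,4.3,0],[0.8,4.3,0]],"turn":[0,0,0,0,0,0,0,0]}'; python3 -m jog '{"translation":[[0.5,4.3,0],[0.5,4,0],[0,0,0],[0,0,0]],"turn":[0,0,-0.085,0]}'
python3 - <<'E'
from h import *
look("G",[],0.42,0.68,-0.0,0.4,0.5)
RD=(.515,-.118)
overlay("G",[pack("large",(.508,-.117),-3,.026),circ(RD,.056,.026),circ(RD,.041,.026)],(200,30,440,230),"ovG",3)
E
```

```text
clock: 24.0
ee_pos: [0.4703, -0.0457, 0.2472]
ee_rot: [[0.987, -0.154, 0.034], [-0.154, -0.988, -0.021], [0.036, 0.016, -0.999]]
contact_force: [0.8, -0.5, -0.5]
finger_gap: 0.0854
clock: 24.5
ee_pos: [0.4672, -0.1396, 0.2496]
ee_rot: [[0.996, -0.078, 0.033], [-0.078, -0.997, -0.022], [0.034, 0.02, -0.999]]
contact_force: [0.4, 0.1, -0.1]
finger_gap: 0.0854
```

View pics/ovG.png

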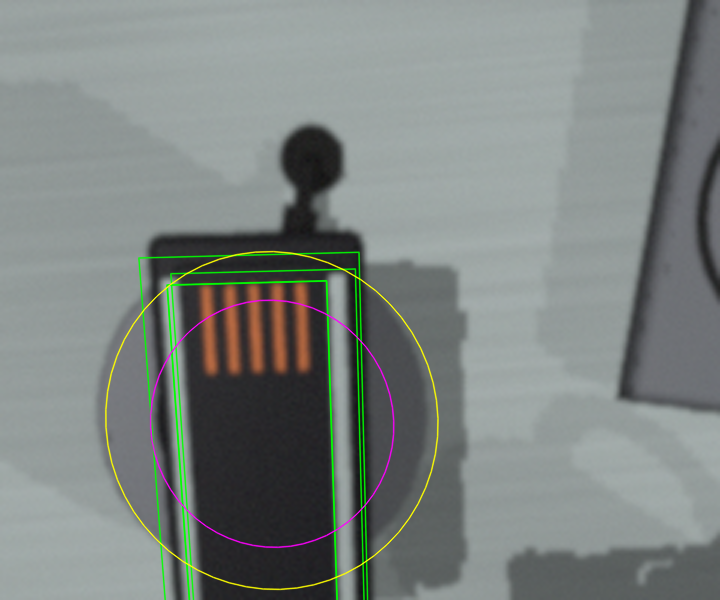

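View pics/G_raw.png

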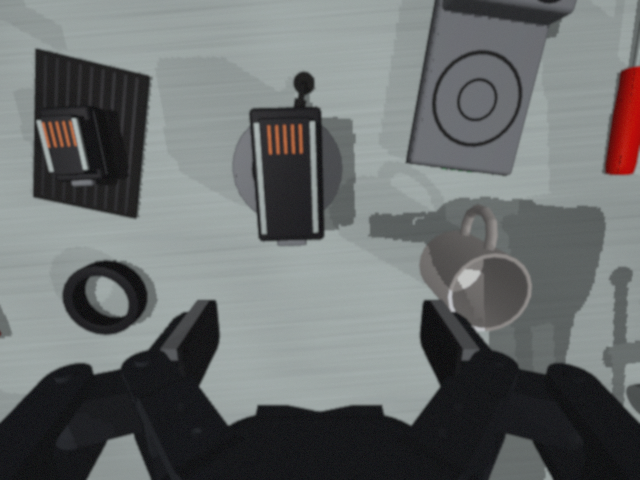

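Run:
```python
from h import *
RD=(.517,-.1145)
overlay("G",[pack("large",(.512,-.1185),-4,.026),circ(RD,.056,.026),circ(RD,.041,.026)],(210,90,370,260),"ovG2",4)
overlay("A",[circ(RD,.056,.026),circ(RD,.056,.0),pack("large",(.512,-.1185),-4,.026)],(150,130,310,290),"ovA2",4)
```

```text
(no output)
```

View pics/ovG2.png

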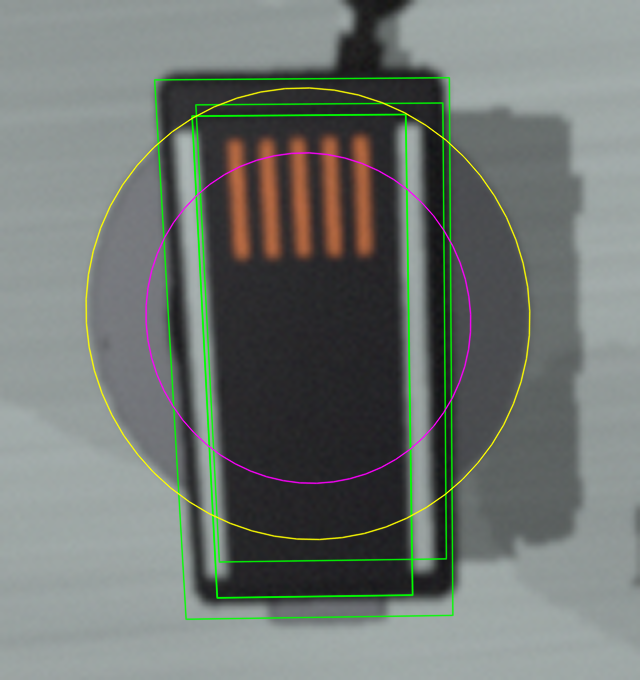

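View pics/ovA2.png

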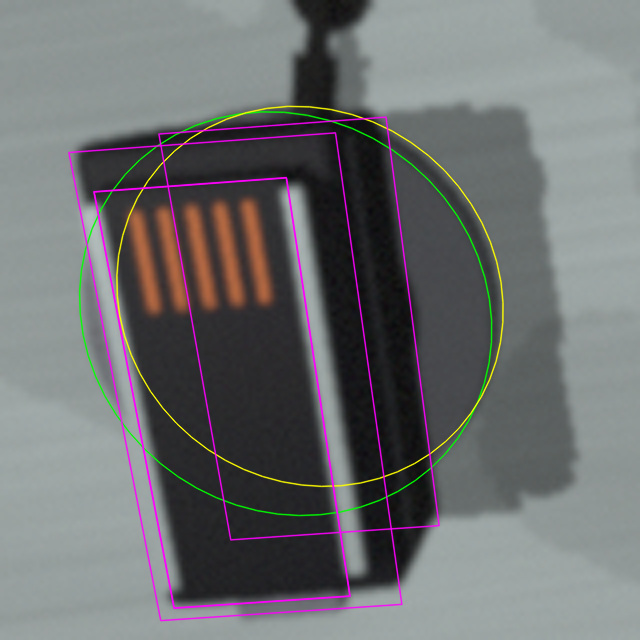

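```bash
python3 -m jog '{"translation":[[2,-1.4,0],[1.8,-1.4,1],[0,0,4],[0,0,4],[0,0,0]],"turn":[0,0,-0.02,0,0]}';python3 -m jog '{"translation":[[0,0,0]],"turn":[0]}'
```

```text
clock: 25.18
ee_pos: [0.5132, -0.1148, 0.1595]
ee_rot: [[0.997, -0.065, 0.035], [-0.064, -0.998, -0.023], [0.036, 0.021, -0.999]]
contact_force: [-0.3, 0.2, 0.6]
finger_gap: 0.0856
clock: 25.3
ee_pos: [0.5139, -0.1146, 0.161]
ee_rot: [[0.997, -0.066, 0.036], [-0.065, -0.998, -0.023], [0.037, 0.021, -0.999]]
contact_force: [0.1, -0.1, 0.2]
finger_gap: 0.085
```

```bash
python3 -m jog '{"translation":[[-0.35,0.2,2.5],[0,0,3],[0,0,3],[0,0,1.5],[0,0,0]],"turn":[0,0,0,0,0]}';python3 -m jog '{"translation":[[0,0,0]],"turn":[0]}'
```

```text
clock: 25.92
ee_pos: [0.5207, -0.12, 0.0685]
ee_rot: [[0.996, -0.069, 0.05], [-0.067, -0.997, -0.026], [0.051, 0.023, -0.998]]
contact_force: [-0.2, 0.4, -0.8]
finger_gap: 0.0853
clock: 26.05
ee_pos: [0.5216, -0.1201, 0.07]
ee_rot: [[0.996, -0.069, 0.052], [-0.067, -0.997, -0.027], [0.053, 0.023, -0.998]]
contact_force: [-0.6, 0.2, -0.4]
finger_gap: 0.0853
```

```bash
python3 -m jog '{"translation":[[-0.9,0,1.1],[0,0,0]],"turn":[0,0]}'; python3 -m jog '{"translation":[[0,0,0.2],[0,0,0],[0,0,0],[0,0,0]],"turn":[0,0,0,0]}' -1 80
```

```text
clock: 26.3
ee_pos: [0.5133, -0.12, 0.0593]
ee_rot: [[0.996, -0.069, 0.054], [-0.068, -0.997, -0.027], [0.055, 0.024, -0.998]]
contact_force: [0.3, -0.6, 0.8]
finger_gap: 0.0853
clock: 26.8
ee_pos: [0.5136, -0.12, 0.0579]
ee_rot: [[0.996, -0.069, 0.054], [-0.067, -0.997, -0.027], [0.056, 0.024, -0.998]]
contact_force: [0.0, -0.2, 0.8]
finger_gap: 0.0594
```

```bash
python3 -m jog '{"translation":[[0,0,-1.5],[0,0,-3],[0,0,-3],[0,0,-3],[0,0,0]],"turn":[0,0,0,0,0]}'; python3 -m jog '{"translation":[[0,0,0]],"turn":[0]}'
python3 - <<'E'
from h import *
look("H",[],0.42,0.68,-0.0,0.4,0.5)
LG=((.571,-.3045),-10.7)
overlay("H",[box(*LG,-.067,.07,.108,.026,.026),circ(LG[0],.041,.026)],(360,0,640,300),"ovH",2)
E
```

```text
clock: 27.42
ee_pos: [0.5044, -0.1163, 0.1648]
ee_rot: [[0.997, -0.068, 0.047], [-0.067, -0.997, -0.026], [0.048, 0.022, -0.999]]
contact_force: [1.4, 0.2, -8.3]
finger_gap: 0.0592
clock: 27.55
ee_pos: [0.5035, -0.1162, 0.1636]
ee_rot: [[0.997, -0.068, 0.045], [-0.067, -0.997, -0.025], [0.046, 0.022, -0.999]]
contact_force: [0.0, -0.4, -8.0]
finger_gap: 0.0592
```

View pics/ovH.png

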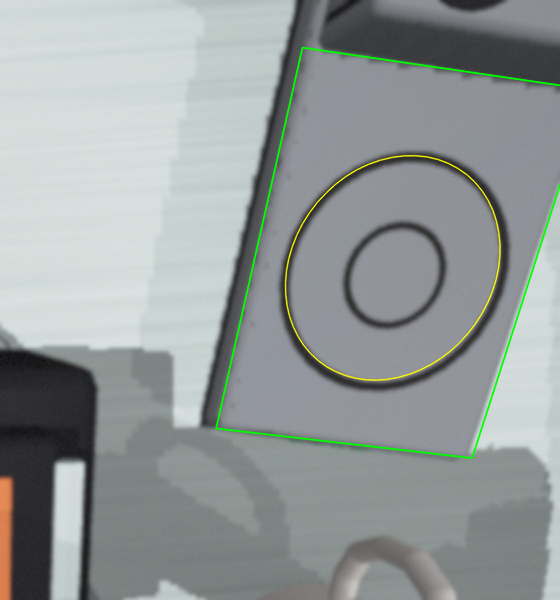

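View pics/H_raw.png

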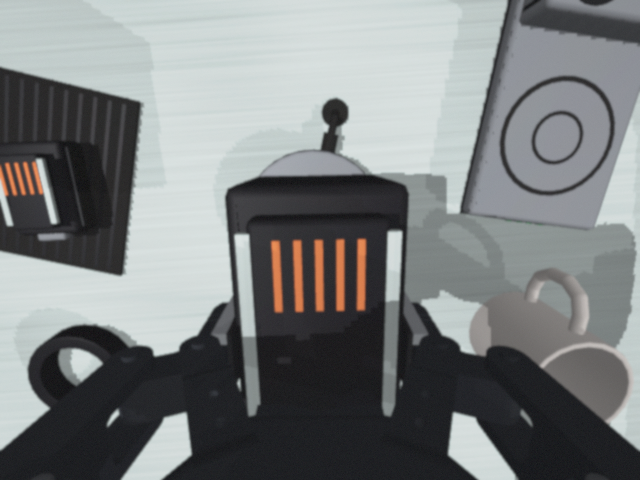

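```bash
python3 -m jog '{"translation":[[1.3,3.05,0],[1.3,3.05,0],[1.3,3.05,0],[1.3,3.05,0],[1.3,3.05,0],[1,3.05,0],[0,0,0],[0,0,0]],"turn":[0,0,0,0,0,0,0.12,0]}'; python3 -m jog '{"translation":[[0,0,0]],"turn":[0]}'
```

```text
clock: 28.6
ee_pos: [0.5622, -0.3071, 0.1549]
ee_rot: [[0.982, -0.186, 0.024], [-0.186, -0.982, -0.018], [0.027, 0.013, -1.0]]
contact_force: [0.6, 1.3, -7.3]
finger_gap: 0.0589
clock: 28.72
ee_pos: [0.5618, -0.3067, 0.1538]
ee_rot: [[0.983, -0.183, 0.023], [-0.183, -0.983, -0.017], [0.025, 0.013, -1.0]]
contact_force: [-0.2, 0.3, -7.4]
finger_gap: 0.0589
```

```bash
python3 -m jog '{"translation":[[0.6,-0.5,1.5],[0,0,2.5],[0,0,2],[0,0,1],[0,0,0]],"turn":[0,0,0,0,0]}'; python3 -m jog '{"translation":[[0,0,0]],"turn":[0]}'
```

```text
clock: 29.35
ee_pos: [0.5717, -0.2997, 0.0782]
ee_rot: [[0.985, -0.174, 0.022], [-0.174, -0.985, -0.015], [0.024, 0.011, -1.0]]
contact_force: [-0.4, 0.1, -6.9]
finger_gap: 0.0588
clock: 29.48
ee_pos: [0.5723, -0.2996, 0.0787]
ee_rot: [[0.985, -0.173, 0.023], [-0.173, -0.985, -0.015], [0.025, 0.011, -1.0]]
contact_force: [-0.2, -1.0, -7.6]
finger_gap: 0.0591
```

```bash
python3 -m jog '{"translation":[[-0.2,0.5,1],[0,0,0.6]],"turn":[0,0]}'; python3 -m jog '{"translation":[[0,0,0.2]],"turn":[0]}'
```

```text
clock: 29.72
ee_pos: [0.5705, -0.3055, 0.0636]
ee_rot: [[0.985, -0.174, 0.025], [-0.173, -0.985, -0.016], [0.028, 0.012, -1.0]]
contact_force: [0.1, 1.1, -7.7]
finger_gap: 0.0591
clock: 29.85
ee_pos: [0.5704, -0.3055, 0.0611]
ee_rot: [[0.984, -0.174, 0.025], [-0.173, -0.985, -0.016], [0.027, 0.012, -1.0]]
contact_force: [-0.6, 1.3, -7.4]
finger_gap: 0.0593
```

```bash
python3 -m jog '{"translation":[[0,0,0.2]],"turn":[0]}'; python3 -m jog '{"translation":[[0,0,0.2]],"turn":[0]}'
```

```text
clock: 29.98
ee_pos: [0.5704, -0.3057, 0.0592]
ee_rot: [[0.984, -0.174, 0.025], [-0.173, -0.985, -0.016], [0.027, 0.012, -1.0]]
contact_force: [-6.2, 1.6, 3.6]
finger_gap: 0.0592
clock: 30.1
ee_pos: [0.5708, -0.306, 0.0588]
ee_rot: [[0.984, -0.174, 0.026], [-0.174, -0.985, -0.017], [0.028, 0.012, -1.0]]
contact_force: [-9.7, 4.2, 13.2]
finger_gap: 0.0589
```

```bash
python3 -m jog '{"translation":[[0,0,0.2]],"turn":[0]}'; python3 -m jog '{"translation":[[0,0,0],[0,0,0],[0,0,0],[0,0,0]],"turn":[0,0,0,0]}' 1;python3 -m jog '{"translation":[[0,0,-2],[0,0,-3],[0,0,-4],[-2,0,-4],[-3,0,-4],[-2.5,0,0]],"turn":[0,0,0,0,0,0]}'; python3 -m jog '{"translation":[[0,0,0]],"turn":[0]}'
python3 - <<'E'
from h import *
look("I",[],0.42,0.68,-0.0,0.4,0.5)
LG=((.571,-.3045),-10.7)
RD=(.517,-.1145)
overlay("I",[box(*LG,-.067,.07,.108,.026,.026),circ(LG[0],.041,.026),pack("large",(.571,-.305),-10,.026)],(220,30,420,230),"ovI",3)
overlay("I",[circ(RD,.041,.026),circ(RD,.056,.026)],(0,60,220,260),"ovI2",3)
E
```

```text
clock: 30.22
ee_pos: [0.5715, -0.3063, 0.0588]
ee_rot: [[0.984, -0.174, 0.028], [-0.174, -0.985, -0.018], [0.03, 0.013, -0.999]]
contact_force: [-7.2, 4.2, 7.9]
finger_gap: 0.059
clock: 30.72
ee_pos: [0.5742, -0.3072, 0.0619]
ee_rot: [[0.984, -0.174, 0.034], [-0.173, -0.985, -0.02], [0.037, 0.014, -0.999]]
contact_force: [1.1, 0.2, -0.4]
finger_gap: 0.0856
clock: 31.48
ee_pos: [0.4944, -0.2901, 0.2415]
ee_rot: [[0.984, -0.172, 0.038], [-0.172, -0.985, -0.022], [0.041, 0.015, -0.999]]
contact_force: [-0.1, -0.9, 0.1]
finger_gap: 0.0855
clock: 31.6
ee_pos: [0.4933, -0.2904, 0.2437]
ee_rot: [[0.984, -0.174, 0.04], [-0.173, -0.985, -0.024], [0.044, 0.016, -0.999]]
contact_force: [0.0, 0.4, -0.3]
finger_gap: 0.0853
```

View pics/ovI.png

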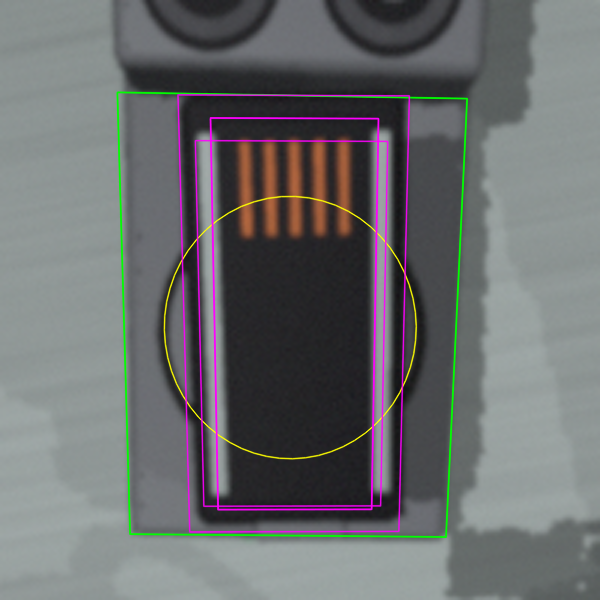

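View pics/ovI2.png

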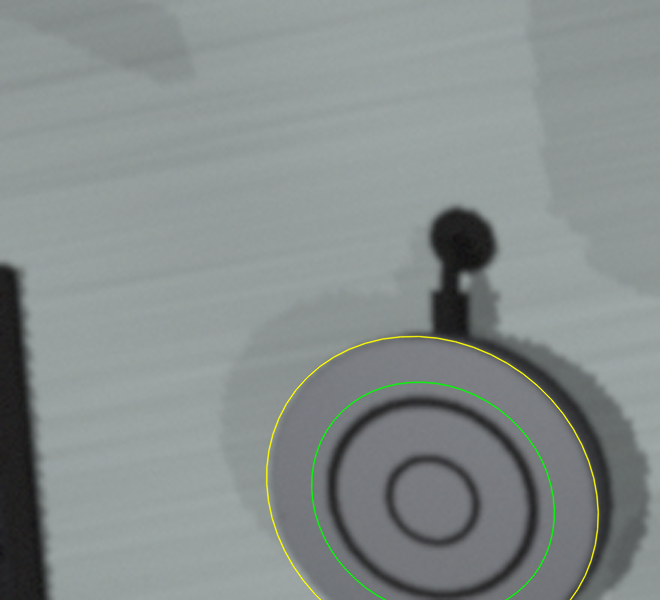

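```bash
python3 -m jog '{"translation":[[-0.9,-4.5,0],[-0.9,-4.5,0],[-0.9,-4.5,0],[-0.9,-4.5,0],[-0.9,-4.5,0],[-0.9,-4.5,0],[-0.9,-4.5,0],[-0.9,-4.5,0]],"turn":[0,0,0,0,0,0,0,0]}'; python3 -m jog '{"translation":[[0,0,0],[0,0,0]],"turn":[-0.148,0]}'
python3 - <<'E'
from h import *
look("J",[],0.42,0.68,-0.0,0.4,0.5)
overlay("J",[pack("small",(.559,.0895),-1.5,.004)],(220,30,420,230),"ovJ",3)
E
```

```text
clock: 32.65
ee_pos: [0.4913, 0.0867, 0.2376]
ee_rot: [[0.983, -0.176, 0.045], [-0.175, -0.984, -0.023], [0.049, 0.015, -0.999]]
contact_force: [-0.3, 0.1, -0.6]
finger_gap: 0.0855
clock: 32.9
ee_pos: [0.4917, 0.0924, 0.2382]
ee_rot: [[0.999, -0.02, 0.046], [-0.019, -1.0, -0.02], [0.046, 0.02, -0.999]]
contact_force: [0.1, -0.6, -0.0]
finger_gap: 0.0855
```

View pics/ovJ.png

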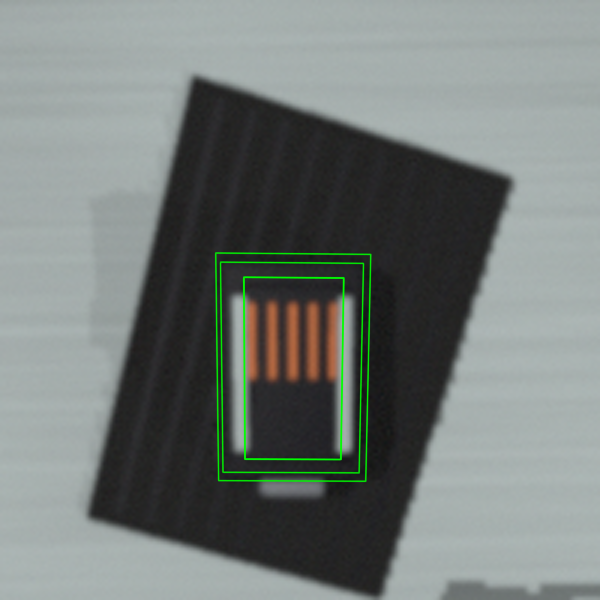

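```bash
python3 -m jog '{"translation":[[2.8,0,0],[2.8,-0.2,2],[0,0,4],[0,0,4],[0,0,3],[0,0,0],[0,0,0]],"turn":[0,0,0,0,0,0,0]}'
```

```text
clock: 33.83
ee_pos: [0.5593, 0.0871, 0.1097]
ee_rot: [[0.998, -0.051, 0.049], [-0.05, -0.999, -0.02], [0.05, 0.017, -0.999]]
contact_force: [0.1, 0.4, 0.8]
finger_gap: 0.0849
```

```bash
python3 -m jog '{"translation":[[-0.5,-0.4,2],[0,0,3],[0,0,2],[0,0,0]],"turn":[-0.025,0,0,0]}';python3 -m jog '{"translation":[[0,0,0]],"turn":[0]}'
```

```text
clock: 34.33
ee_pos: [0.5628, 0.0902, 0.0445]
ee_rot: [[0.998, -0.03, 0.059], [-0.029, -0.999, -0.019], [0.059, 0.017, -0.998]]
contact_force: [-0.3, 0.4, -0.6]
finger_gap: 0.0855
clock: 34.45
ee_pos: [0.5635, 0.0903, 0.0457]
ee_rot: [[0.998, -0.031, 0.06], [-0.029, -0.999, -0.019], [0.061, 0.017, -0.998]]
contact_force: [-0.2, 0.1, -0.2]
finger_gap: 0.0853
```

```bash
python3 -m jog '{"translation":[[-0.6,0.1,1],[-0.1,0,1],[0,0,0]],"turn":[0,0,0]}'
```

```text
clock: 34.83
ee_pos: [0.5581, 0.0892, 0.0256]
ee_rot: [[0.998, -0.031, 0.062], [-0.03, -0.999, -0.018], [0.063, 0.017, -0.998]]
contact_force: [-0.9, 0.7, 0.1]
finger_gap: 0.0854
```

```bash
python3 -m jog '{"translation":[[0,0,0],[0,0,0],[0,0,0],[0,0,0],[0,0,0]],"turn":[0,0,0,0,0]}' -1 50; python3 -m jog '{"translation":[[0,0,-1.5],[0,0,-3],[0,0,-3],[0,0,-2],[0,0,0],[0,0,0]],"turn":[0,0,0,0,0,0]}'
```

```text
clock: 35.45
ee_pos: [0.5585, 0.0894, 0.0261]
ee_rot: [[0.998, -0.031, 0.063], [-0.03, -0.999, -0.018], [0.064, 0.016, -0.998]]
contact_force: [-0.4, 0.2, -0.3]
finger_gap: 0.0467
clock: 36.2
ee_pos: [0.5512, 0.0913, 0.126]
ee_rot: [[0.998, -0.03, 0.062], [-0.029, -0.999, -0.018], [0.063, 0.016, -0.998]]
contact_force: [-0.1, -0.6, -3.2]
finger_gap: 0.0468
```

```bash
python3 -m jog '{"translation":[[-0.5,2.95,0],[-0.5,2.95,0],[-0.5,2.95,0],[-0.5,2.95,0],[-0.5,2.95,0],[-0.4,2.95,0],[-0.4,2.6,0],[0,0,0]],"turn":[0,0,0,0,0,0,0,0]}'; python3 -m jog '{"translation":[[0,0,0]],"turn":[0]}'
```

```text
clock: 37.2
ee_pos: [0.506, -0.1163, 0.1185]
ee_rot: [[0.998, -0.028, 0.049], [-0.028, -0.999, -0.016], [0.049, 0.014, -0.999]]
contact_force: [-0.1, -0.3, -2.1]
finger_gap: 0.0471
clock: 37.33
ee_pos: [0.5057, -0.1157, 0.1178]
ee_rot: [[0.998, -0.028, 0.048], [-0.027, -1.0, -0.015], [0.048, 0.014, -0.999]]
contact_force: [0.2, 0.3, -1.7]
finger_gap: 0.0469
```

```bash
python3 -m jog '{"translation":[[0.8,-0.2,1.5],[0,0,2],[0,0,1.7],[0,0,0]],"turn":[0,0,0,0]}'; python3 -m jog '{"translation":[[0,0,0]],"turn":[0]}'
```

```text
clock: 37.83
ee_pos: [0.5177, -0.1109, 0.0615]
ee_rot: [[0.999, -0.023, 0.046], [-0.023, -1.0, -0.013], [0.047, 0.012, -0.999]]
contact_force: [0.5, -0.0, -2.0]
finger_gap: 0.0466
clock: 37.95
ee_pos: [0.518, -0.1105, 0.0615]
ee_rot: [[0.999, -0.023, 0.046], [-0.022, -1.0, -0.013], [0.047, 0.012, -0.999]]
contact_force: [-0.2, -1.0, -1.5]
finger_gap: 0.047
```

```bash
python3 -m jog '{"translation":[[-0.1,0.4,0.7],[0,0,0.4]],"turn":[0,0]}'; python3 -m jog '{"translation":[[0,0,0.2]],"turn":[0]}'
```

```text
clock: 38.2
ee_pos: [0.5182, -0.1151, 0.0511]
ee_rot: [[0.999, -0.023, 0.048], [-0.022, -1.0, -0.014], [0.049, 0.013, -0.999]]
contact_force: [0.5, -1.1, -1.6]
finger_gap: 0.0469
clock: 38.33
ee_pos: [0.5183, -0.1153, 0.049]
ee_rot: [[0.999, -0.023, 0.049], [-0.023, -1.0, -0.014], [0.049, 0.013, -0.999]]
contact_force: [0.4, 0.2, -2.4]
finger_gap: 0.0473
```

```bash
python3 -m jog '{"translation":[[-0.1,0,0.2]],"turn":[0]}'; python3 -m jog '{"translation":[[0,0,0.2]],"turn":[0]}'
```

```text
clock: 38.45
ee_pos: [0.5181, -0.1154, 0.048]
ee_rot: [[0.998, -0.023, 0.05], [-0.023, -1.0, -0.014], [0.05, 0.013, -0.999]]
contact_force: [-8.8, 2.0, 24.1]
finger_gap: 0.047
clock: 38.58
ee_pos: [0.5181, -0.1154, 0.0479]
ee_rot: [[0.998, -0.023, 0.05], [-0.023, -1.0, -0.015], [0.05, 0.014, -0.999]]
contact_force: [-18.1, 3.9, 35.6]
finger_gap: 0.0472
```

Resting on the pad. Release, retreat, look.

```bash
python3 -m jog '{"translation":[[0,0,0],[0,0,0],[0,0,0],[0,0,0],[0,0,0]],"turn":[0,0,0,0,0]}' 1;python3 -m jog '{"translation":[[0,0,-2],[0,0,-3],[0,0,-4],[-1.5,0,-4],[-2,0,-4],[-2,0,0]],"turn":[0,0,0,0,0,0]}'; python3 -m jog '{"translation":[[0,0,0],[0,0,0]],"turn":[0,0]}'
python3 - <<'E'
from h import *
look("L",[],0.42,0.68,-0.0,0.4,0.5)
im=ctrl.read_camera("top");K,V=cam("top")
np.savez("pics/T.npz",im=im,K=K,V=V)
cv2.imwrite("pics/Lt.png",ortho(im,K,V,0.026,0.3,0.75,-0.42,0.38,1.0)[:,:,::-1])
RD=(.517,-.1145)
overlay("L",[pack("small",(.518,-.1155),-1.3,.026),circ(RD,.041,.026),circ(RD,.056,.026),circ(RD,.035,.026)],(220,60,420,260),"ovL",3)
E
```

```text
clock: 39.2
ee_pos: [0.519, -0.1155, 0.049]
ee_rot: [[0.998, -0.023, 0.052], [-0.023, -1.0, -0.015], [0.052, 0.014, -0.999]]
contact_force: [0.3, -1.5, 1.3]
finger_gap: 0.0856
clock: 39.95
ee_pos: [0.454, -0.1112, 0.2202]
ee_rot: [[0.998, -0.022, 0.05], [-0.022, -1.0, -0.014], [0.05, 0.013, -0.999]]
contact_force: [-1.2, -0.1, -0.3]
finger_gap: 0.085
clock: 40.2
ee_pos: [0.4538, -0.1114, 0.2206]
ee_rot: [[0.998, -0.023, 0.051], [-0.022, -1.0, -0.015], [0.051, 0.014, -0.999]]
contact_force: [-0.3, 0.2, -0.1]
finger_gap: 0.0858
```

View pics/ovL.png

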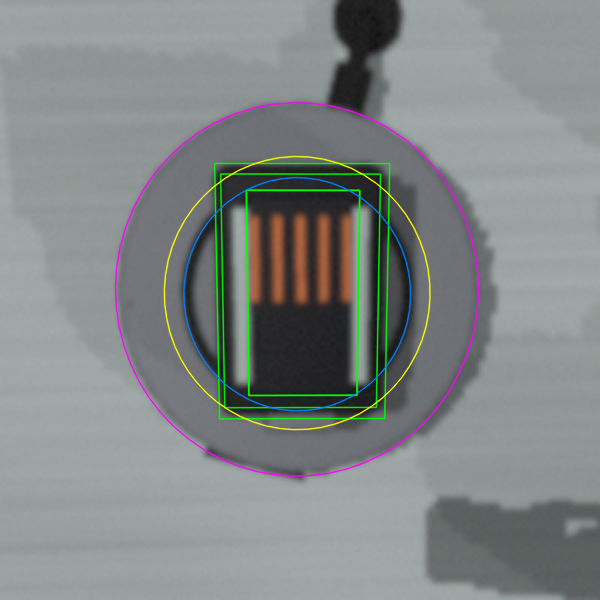

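View pics/Lt.png

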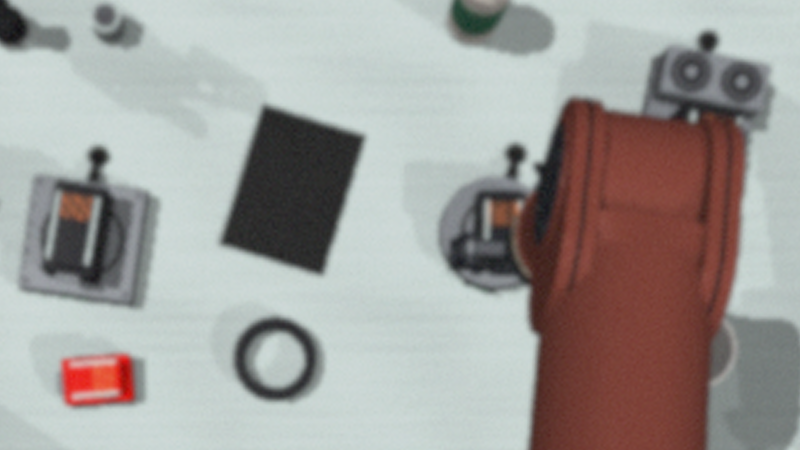

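```bash
python3 -c "
from cell import ctrl
print(ctrl.hand_in())"
```

```text
the job is handed in; nothing more can be done
None
```

The swap is finished and handed in at about 40 s of the 112 s allowed. I parked the small pack on the mat, moved the middle pack to the square charger and the large pack to the long one. The small pack then went from the mat to the round charger.

**Pack positions:** In the wrist pictures taken after each release, all three packs lay flat, slide block up, about 1–3 mm from their pad centres. The middle and large packs were within about 1–2° of their chargers' directions. Each pack was set down until the wrist force showed contact (13–36 N), then released.

**Bystanders:** I never moved near the spray can, mug or tape. In the last top picture the tape and can looked unmoved. The arm hid most of the mug and the large pack in that picture, so the last clear views of those two are earlier wrist pictures.

**Tool tilt:** The tool leaned up to 0.06 rad as the moves went on, and I could not correct it. The large pack therefore touched down on one end first. It looked settled and level after release, but I judged tilt by eye and did not measure it.

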